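# Hold the length stop against the spring sleeve of the measuring rail

## Robot

A 6-joint arm with a two-finger parallel gripper is mounted at the origin on the work surface. World frame = base frame: x ahead of the robot, y to its left, z up, the work surface at z = 0. Lengths are in mm, angles in rad, forces in N, time in s.
With the tool pointing down it reaches from about 250 to 725 mm from the base axis. Payload 9.7 kg.
Tool frame: the origin (TCP) lies at the very end of the fingers, on their centre line; the grasp point (between the pads) lies 19 mm behind it; y points along the fingers, z is the direction in which the jaws open and shut, and the axes are right-handed (so a half turn about y gives the same grasp; the last joint's range is limited). The gripper opens to 85 mm and grips with 20 to 120 N. Pads are 22 mm wide; open, the fingers measure 114 mm over their backs; the gripper's body (76 mm by 85 mm) begins 54 mm behind the grasp point. The pads swing forward as they close: fully open they stand 13 mm farther back than shut.
Start: joints at [1.135, 0.087, 0.176, 1.66, 0, 1.571], TCP at [232.172, 498.591, 231.284] pointing down, gripper open.
Joint ranges: [-3.13, 3.13], [-0.85, 1.81], [-1.15, 1.24], [-2.2, 2.28], [-1.44, 1.52], [-3.14, 3.14]. Speed limits (rad/s): [2.22, 2.22, 2.57, 3.14, 3.14, 3.14].

## Interface

Orientations are given as a rotation vector (axis times angle).
In Python, from workcell import telemetry, imaging, finish_job, finder gives the robot as it stands. The module is installed in compiled form; this text tells all that it offers.
- The arm moves only by the shell command python3 -m inch 'ROWS'. ROWS is JSON, a list of rows, each a list of 7 numbers: the turn, a rotation vector about the tool's x, y, z in degrees, then the shift along the tool's x, y, z in mm, then the finger opening in mm, from 0 to 85.4. A call has 1 to 5 rows; each row shifts and turns the commanded pose from where the row before left it, along the tool's axes as they then stand; what a row does not reach is not made up. A row lasts 1/12 s, in which the tool goes at most 41.7 mm and 7.16 degrees, less where a joint would pass 70% of its speed; a pose out of reach is approached as far as the arm can. A call with a gripper value outside its range is refused whole. The fingers move at their own pace and stop on an object; the grip force is fixed at half the most. Time passes only in rows, so rows that do not move let the fingers close. It gives the time, the measured TCP pose, the force and the opening at its end, in the units of the state.
- telemetry.state(): the state, without advancing time (a new reading comes with each control period).
- imaging.read_camera(name): name is "scene" or "top" or "wrist"; returns a dict with "pixels" (480x640x3 uint8, blue, green, red), "z_map" (480x640 float32, mm along the optical axis (not along the pixel's ray), 0 where there is no reading), "intrinsics" (3x3 intrinsics, pixels), "pose" (4x4, takes a point from camera to world coordinates). Camera axes: x right, y down, z forward; pixel columns grow to the right and rows downward; lengths in mm; the calibration is good to about 2 mm. A picture is of the moment at which its call begins.
- finish_job(): hands the job in, once; it reports no verdict.
Trained networks look in the newest picture that a camera, given by its name, has taken for a name from the list of things; names that differ only in an ending like _2 or _b are one class to them, and where a whole thing is asked for, a point or a joint stands for the part that bears it (a point fixed in the world has none). Each returns a list of dicts, best first, with "conf" (0 to 1); they miss things now and then, are a little off and sometimes report something else, mostly with a low value. They report only what shows in the picture. A call takes as long as a camera call.
- finder.outline_of(camera, query): "mask" (480x640 bool, what is visible of it) and "xy" ([column, row] in pixels, amid what is visible of it).
The state is a dict: "time": time; "joint_pos": joint angles; "qvel": joint speeds; "effort": joint torques, N m; "ee_pos": TCP position; "orientation": TCP orientation; "force": force on the tool from outside, world axes, zero at the start; "moment": the same for the moment, N m; "grip_width": opening from 0.0 (shut) to 1.0 (fully open).
Only numpy, scipy, OpenCV 4.12 (cv2) and the standard library are available. Lean on these libraries where they do the work, as an engineer would, in place of code of your own. Each camera call takes 0.05 s, during which the arm holds its last target.

## Task

Be a third hand at the leader-measuring rail: drape the orange saddle stop over the bare part of the steel bar, seated right down on it and clear of the red spring sleeve, then slide it along the bar against the sleeve and press the sleeve about half-way in, never all the way. Hold that push steady for at least three seconds for the person who will tighten its screw, and finish while still holding it there: do not let go or back off. Leave the jar, the spool and the lure where they are.

Things in the scene. Friction and masses are not known exactly. Their poses are not given: they have to be found in the camera images.
- saddle_grip (a point): Centre of the square grip post (24 x 24 mm, 50 mm tall) on top of the loose orange saddle stop: 25 mm above the roof's top, 37 mm above the slot's ceiling, 77 mm above the feet. z up; y runs along the slot, so along the bar once draped (either way round will do). The saddle starts upright on its feet on the bench
- saddle: The whole orange plastic saddle, 0.15 to 0.31 kg: an upside-down U 50 x 50 mm, 52 mm high, plus the grip post. Slot along y, 28 mm wide, 40 mm deep, open below and at both ends; legs 11 mm thick, roof 12 mm. A black thumbscrew sticks out 16 mm from the +x leg, 22 mm above the feet. Origin at the centre of its underside, axes as saddle_grip
- rail_mid (a point): Point on the axis of the fixed horizontal steel bar (16 mm diameter, axis 100 mm above the bench). y runs along the bar towards the red sleeve, z up. Along y from here: bare bar from -140 mm (green post, 26 mm wide, 15 mm higher than the axis) to +80 mm (sleeve's face at rest). A saddle seated on the bar has its saddle_grip 45 mm above this point
- rail: The fixed green plank (120 x 340 x 30 mm, x by y by z) with the bar, its post and the green stop housing (60 x 60 mm, from y = +110 to +170 mm, top 122 mm above the bench). Origin on the bench under rail_mid, same axes
- sleeve (a joint): How far (m) the red spring sleeve round the bar (flat front flange 44 mm across, tube 40 mm) is pressed into the green housing, along +y of rail_mid: 0 at rest, 0.010 half-way, 0.020 all the way. It takes 2 N to start it, then 0.6 N more per mm (8 N half-way, 14 N at the end). 30 mm stand out at rest; a white line round it reaches the housing when it is half-way in
- jar: bystander: clear jar with a blue lid, 52 mm diameter, 55 mm tall; origin under its centre. To be left alone
- spool: bystander: spool of blue line with white flanges, lying flat, 60 mm diameter, 36 mm tall; origin under its centre. To be left alone
- lure: bystander: blue and white hard-bodied fish lure, about 150 x 28 x 36 mm, lying along its y; origin under its centre. To be left alone

How it is judged (in metres and radians):
On the way, in this order (a step that is already met when the one before it is completed fails the run):
1. the saddle is draped over the bar and seated on it, still clear of the sleeve, the sleeve at rest (x of saddle_grip in the frame of rail_mid between -0.01 and 0.01 m and z of saddle_grip in the frame of rail_mid between 0.04 and 0.05 m and angle between the y axis of saddle_grip and the y axis of rail_mid, either way round below 0.26 rad and angle between saddle_grip's own z axis and vertical below 0.14 rad and value of joint sleeve below 0.002 m and y of saddle_grip in the frame of rail_mid between -0.14 and 0.053 m), for 0.1 s.
2. the robot presses the seated saddle against the sleeve, 5 to 15 mm in, for three seconds (x of saddle_grip in the frame of rail_mid between -0.01 and 0.01 m and z of saddle_grip in the frame of rail_mid between 0.04 and 0.05 m and angle between the y axis of saddle_grip and the y axis of rail_mid, either way round below 0.26 rad and angle between saddle_grip's own z axis and vertical below 0.14 rad and value of joint sleeve between 0.005 and 0.015 m and contact force between saddle and sleeve between 4 and 13 N and contact force between the fingers and saddle above 1 N), for 2.7 s.
At the end, for the whole second after the job is handed in: Fingers still on the saddle, which is upright (8 deg), straddles the bar (slot along it within 15 deg, centred within 10 mm), is seated (within 5 mm) and presses the sleeve face with 4 to 13 N, the sleeve 5 to 15 mm in, all through the last second (all of step 2); the arm keeps its last pose, push and grip.
It fails at once if the sleeve is pressed all the way in (beyond 19 mm) (value of joint sleeve above 0.019 m).
It fails at once if jar, spool or lure is moved by more than 20 mm (distance of any of jar, spool, lure from where it was at the start of the episode above 0.02 m).
It also fails if it takes over 50 s, if anything falls off the work surface, if the arm or the gripper's body presses on something with over 40 N, if the wrist force passes 120 N, or if a joint passes its speed limit or range.

## Working session

There is one attempt and no reset: what is moved stays moved. The work goes in short steps, Python scripts to look and compute and a shell command to move; the robot and the scene stay as the last step left them, time stands still between calls to the robot, and variables do not carry over. Pictures are saved under pics/ and viewed, and the job is handed in when it is done.

```bash
mkdir -p pics; cat > h.py <<'E'
import numpy as np, cv2
from workcell import telemetry, imaging, finder
def pts(c):
    z=c["z_map"]; K=c["intrinsics"]; v,u=np.indices(z.shape)
    P=np.stack([(u-K[0][2])/K[0][0]*z,(v-K[1][2])/K[1][1]*z,z,np.ones_like(z)],-1)
    W=P@np.array(c["pose"]).T
    W=W[...,:3]; W[z==0]=np.nan
    return W
E
python3 - <<'E'
from h import *
s=telemetry.state();print(s)
for n in ["scene","top"]:
    c=imaging.read_camera(n);cv2.imwrite(f"pics/{n}0.png",c["pixels"])
    W=pts(c);np.save(f"{n}.npy",W)
    print(n,np.array(c["pose"]).round(2).tolist(),np.array(c["intrinsics"]).tolist())
    for q in ["saddle","rail","sleeve","jar","spool","lure"]:
        for r in finder.outline_of(n,q)[:2]:
            p=W[r["mask"]]; print(q,round(r["conf"],2),np.round(r["xy"]),r["mask"].sum(),np.nanmedian(p,0).round(),np.nanpercentile(p,3,axis=0).round(),np.nanpercentile(p,97,axis=0).round())
E
```

```text
{'time': 0.0, 'joint_pos': array([1.13501174e+00, 8.74924497e-02, 1.75113112e-01, 1.65979333e+00,
       1.22011216e-05, 1.57080608e+00]), 'qvel': array([ 1.01677550e-04, -2.39470131e-04,  1.20990583e-05,  3.83022230e-04,
       -1.40947149e-03,  1.96716122e-04]), 'effort': array([-1.10361594e-03, -5.20392430e+01,  4.64802933e+01,  1.61680696e-02,
       -7.55858582e-05, -1.37618770e-05]), 'ee_pos': array([232.06613013, 498.38816412, 230.55448241]), 'orientation': array([-1.54498606,  0.34208906, -0.34159975]), 'force': array([-1.00240916,  0.2459676 , -0.22765955]), 'moment': array([-0.04103189, -0.02234984, -0.0263076 ]), 'grip_width': 0.9993093682011908}
scene [[-0.34, 0.73, -0.59, 1078.74], [0.94, 0.26, -0.22, 241.72], [-0.01, -0.63, -0.78, 796.72], [0.0, 0.0, 0.0, 1.0]] [[446.8935130798379, 0.0, 326.6563133297165], [0.0, 446.8935130798379, 232.80713990628217], [0.0, 0.0, 1.0]]
saddle 0.8 [176. 240.] 1011 [ 643. -257.   53.] [ 614. -292.    5.] [ 668. -237.  104.]
rail 0.66 [359. 254.] 9996 [550. 110.  31.] [488. -54.   7.] [624. 255. 123.]
sleeve 0.91 [399. 239.] 314 [526. 185. 
[... 380 characters left out ...]
.0, 0.0, 0.0, 1.0]] [[577.0308383085602, 0.0, 322.332713045027], [0.0, 577.0308383085602, 239.57777370117913], [0.0, 0.0, 1.0]]
saddle 0.69 [466. 201.] 739 [ 626. -258.   53.] [ 604. -283.    4.] [ 667. -236.  105.]
saddle 0.61 [255. 255.] 330 [511. 184. 118.] [494. 168.  94.] [532. 201. 124.]
rail 0.65 [300. 246.] 8976 [532.  96.  32.] [460. -61.  26.] [612. 247. 124.]
sleeve 0.85 [254. 255.] 314 [511. 184. 118.] [494. 168. 100.] [532. 200. 124.]
jar 0.64 [513. 274.] 611 [ 474. -362.   54.] [ 453. -389.    1.] [ 498. -346.   59.]
spool 0.63 [448. 270.] 659 [ 483. -220.   36.] [ 460. -248.    5.] [ 509. -194.   41.]
lure 0.75 [136. 257.] 524 [512. 446.  23.] [498. 393.   8.] [528. 510.  34.]
```

View pics/scene0.png

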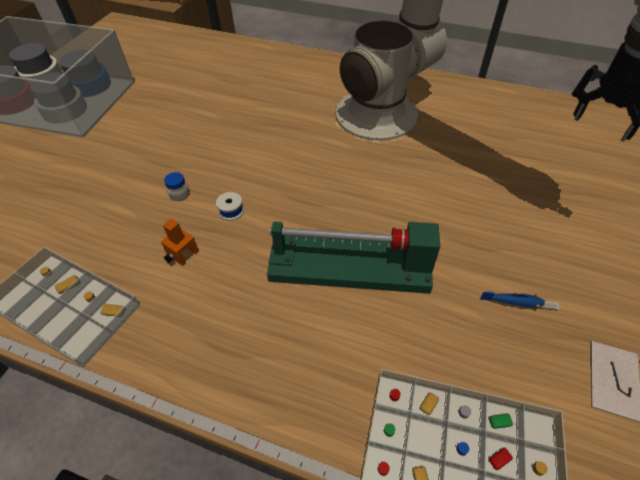

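View pics/top0.png

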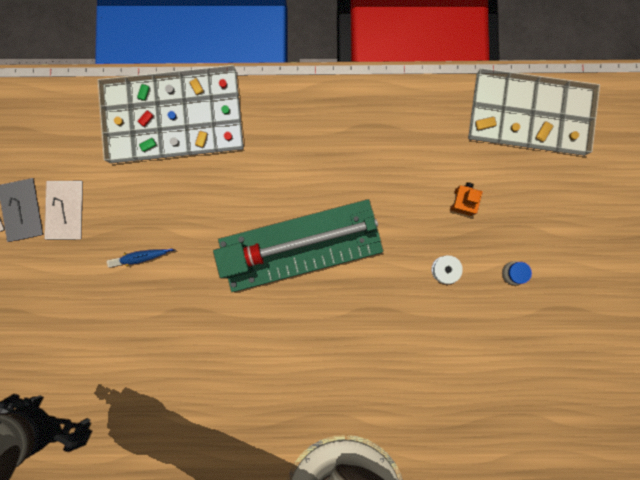

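```bash
python3 - <<'E'
from h import *
from scipy.spatial.transform import Rotation as R
T=np.load("top.npy");S=np.load("scene.npy")
def rect(p):
    r=cv2.minAreaRect(p[:,:2].astype(np.float32)); return np.round(r[0],1),np.round(r[1],1),round(r[2],1)
for n,W in (("top",T),("scene",S)):
    W=W.reshape(-1,3)
    near=(np.abs(W[:,0]-636)<60)&(np.abs(W[:,1]+258)<60)
    g=W[near&(W[:,2]>97)&(W[:,2]<115)];print(n,"post",rect(g),np.median(g,0),len(g))
    g=W[near&(W[:,2]>45)&(W[:,2]<58)];print(n,"roof",rect(g),len(g))
    near=(np.abs(W[:,0]-540)<120)&(W[:,1]>-90)&(W[:,1]<300)
    g=W[near&(W[:,2]>25)&(W[:,2]<36)];print("plank",rect(g),len(g))
    g=W[near&(W[:,2]>117)&(W[:,2]<127)&(W[:,1]>170)];print("housing",rect(g),np.median(g,0),len(g))
    g=W[near&(W[:,2]>102)&(W[:,2]<113)&(W[:,1]<150)&(W[:,1]>-20)];
    if len(g)>10:
        m=g.mean(0);u=np.linalg.svd(g-m)[2][0];print("bar",m,u,np.degrees(np.arctan2(u[1],u[0])),len(g),np.percentile(g[:,2],[5,50,95]))
s=telemetry.state();print(R.from_rotvec(s["orientation"]).as_matrix().round(3))
E
```

```text
top post (array([ 631.5, -264.6]), array([25.1, 24.7]), 74.4) [ 631.01281878 -264.18272974  102.19296525] 143
top roof (array([ 631.6, -264.8]), array([51.2, 51. ]), 74.7) 345
plank (array([536.7,  93.6]), array([120.3, 340.2]), 14.5) 6074
housing (array([505.2, 214.4]), array([60.1, 90.2]), 14.5) [505.26849469 222.90786555 122.15319684] 1036
bar [543.83349475  65.01662438 107.113345  ] [-2.54257726e-01  9.67136164e-01  8.05854084e-04] 104.72961127655546 629 [103.1188149  107.11620547 111.15922859]
scene post (array([ 632.9, -266.7]), array([25.2, 25. ]), 77.3) [ 634.96958877 -264.67838609  102.51022865] 131
scene roof (array([ 633.8, -265.7]), array([52.3, 50.6]), 74.7) 335
plank (array([545.4,  93.5]), array([110. , 339.9]), 14.4) 5395
housing (array([507.9, 212.8]), array([60.6, 90.3]), 14.6) [510.11548332 222.52480554 121.83985173] 906
bar [547.91668172  65.96045816 106.86564773] [-2.50060679e-01  9.68229982e-01 -5.99027874e-04] 104.48110551677556 567 [103.09496338 107.05788442 110.02018772]
[[ 0.907  0.     0.422]
 [-0.422 -0.     0.907]
 [ 0.    -1.     0.   ]]
```

The top view shows the saddle at (466,201), with its screw pointing up (+x), and the rail centre near (300,246). The sleeve is at (254,255). The sizes measured match the ones given: post 25 mm, saddle 51 mm, plank 120×340 mm. I'll grip the post along the slot direction, with the jaws about 6 mm above the post's centre.

```bash
cat >> h.py <<'E'
from scipy.spatial.transform import Rotation as R
def togo(x,y,z,ang):
    s=telemetry.state();M=R.from_rotvec(s["orientation"]).as_matrix()
    a=np.radians(ang);Z=np.array([np.cos(a),np.sin(a),0]);Y=np.array([0,0,-1.]);X=np.cross(Y,Z)
    G=np.stack([X,Y,Z],1)
    d=np.array([x,y,z])-s["ee_pos"]
    print("t",round(s["time"],2),"pos",s["ee_pos"].round(1),"F",s["force"].round(1),"grip",round(s["grip_width"]*85.4,1))
    print("turn(tool,deg)",np.degrees(R.from_matrix(M.T@G).as_rotvec()).round(2),"shift now",(M.T@d).round(1),"shift after turn",(G.T@d).round(1), "j",s["joint_pos"].round(2))
E
python3 -m inch '[[0,-4.7,0,0,0,0,85],[0,-4.7,0,0,0,0,85]]'
python3 -c "
from h import *
togo(632.3,-265.4,170,74.6)"
```

```text
time: 0.87
ee_pos: [232.2, 498.6, 231.3]
orientation: [-1.56, 0.211, -0.211]
force: [-0.2, -0.0, 0.6]
grip_width: 0.997
t 0.87 pos [232.2 498.6 231.3] F [-0.2 -0.   0.6] grip 85.1
turn(tool,deg) [-0.    0.03 -0.  ] shift now [ 588.3   61.3 -630.6] shift after turn [ 588.7   61.3 -630.3] j [1.14 0.09 0.18 1.66 0.   1.4 ]
```

```bash

python3 -m inch '[[0,0,0,23.5,0,-25.2,85],[0,0,0,23.5,0,-25.2,85],[0,0,0,23.5,0,-25.2,85],[0,0,0,23.5,0,-25.2,85],[0,0,0,23.5,0,-25.2,85]]'
python3 -m inch '[[0,0,0,23.5,0,-25.2,85],[0,0,0,23.5,0,-25.2,85],[0,0,0,23.5,0,-25.2,85],[0,0,0,23.5,0,-25.2,85],[0,0,0,23.5,0,-25.2,85]]'
python3 -c "
from h import *
togo(632.3,-265.4,170,74.6)"
```

```text
time: 1.28
ee_pos: [311.9, 344.3, 231.3]
orientation: [-1.56, 0.213, -0.213]
force: [0.6, -0.1, -0.6]
grip_width: 0.999
time: 1.7
ee_pos: [391.3, 191.2, 231.5]
orientation: [-1.56, 0.213, -0.214]
force: [1.1, -0.9, -0.3]
grip_width: 0.998
t 1.7 pos [391.3 191.2 231.5] F [ 1.1 -0.9 -0.3] grip 85.3
turn(tool,deg) [-0.03 -0.16  0.03] shift now [ 354.6   61.6 -375.3] shift after turn [ 353.6   61.5 -376.2] j [ 0.45 -0.19 -0.08  1.67 -0.    0.73]
```

```bash

python3 -m inch '[[0,0,0,23.5,0,-25.2,85],[0,0,0,23.5,0,-25.2,85],[0,0,0,23.5,0,-25.2,85],[0,0,0,23.5,0,-25.2,85],[0,0,0,23.5,0,-25.2,85]]'
python3 -m inch '[[0,0,0,23.5,0,-25.2,85],[0,0,0,23.5,0,-25.2,85],[0,0,0,23.5,0,-25.2,85],[0,0,0,23.5,0,-25.2,85],[0,0,0,23.5,0,-25.2,85]]'
python3 -m inch '[[0,0,0,23.5,0,-25.2,85],[0,0,0,23.5,0,-25.2,85],[0,0,0,23.5,0,-25.2,85],[0,0,0,20,0,-22,85],[0,0,0,10,0,-12,85]]'
python3 -c "
from h import *
togo(632.3,-265.4,170,74.6)"
```

```text
time: 2.12
ee_pos: [470.8, 38.1, 231.5]
orientation: [-1.56, 0.213, -0.214]
force: [-0.7, 0.8, -0.1]
grip_width: 0.992
time: 2.53
ee_pos: [550.1, -114.9, 231.3]
orientation: [-1.56, 0.213, -0.214]
force: [0.4, 0.8, -0.4]
grip_width: 0.997
time: 2.95
ee_pos: [617.8, -248.6, 230.0]
orientation: [-1.56, 0.215, -0.214]
force: [-0.2, 0.2, 0.4]
grip_width: 0.997
t 2.95 pos [ 617.8 -248.6  230. ] F [-0.2  0.2  0.4] grip 85.1
turn(tool,deg) [ 0.02 -0.26 -0.05] shift now [ 18.5  60.  -12.3] shift after turn [ 18.4  60.  -12.4] j [-0.38  0.39  0.53  1.72 -0.   -0.11]
```

```bash

python3 -m inch '[[0,-0.2,0,8,10,-5,85],[0,0,0,0,10,0,85],[0,0,0,0,10,0,85],[0,0,0,0,0,0,85],[0,0,0,0,0,0,85]]'
python3 - <<'E'
from h import *
c=imaging.read_camera("wrist");cv2.imwrite("pics/w1.png",c["pixels"])
togo(632.3,-265.4,64,74.6)
W=pts(c)
W=W.reshape(-1,3)
near=(np.abs(W[:,0]-632)<60)&(np.abs(W[:,1]+265)<60)
for lo,hi in((97,107),(45,58)):
    g=W[near&(W[:,2]>lo)&(W[:,2]<hi)]
    if len(g)>10: print(cv2.minAreaRect(g[:,:2].astype(np.float32)),np.median(g,0),len(g))
E
```

```text
time: 3.37
ee_pos: [623.1, -251.8, 200.5]
orientation: [-1.56, 0.211, -0.209]
force: [0.2, 0.5, -0.1]
grip_width: 0.991
t 3.42 pos [ 623.3 -252.   201.5] F [0.3 0.7 0.4] grip 84.7
turn(tool,deg) [-0.    0.07 -0.  ] shift now [ 12.2 137.5 -10.6] shift after turn [ 12.2 137.5 -10.6] j [-0.38  0.39  0.48  1.66  0.   -0.12]
((632.1641235351562, -265.9250793457031), (23.7717342376709, 24.67661476135254), 74.71214294433594) [ 631.03881044 -265.28163629  102.35159965] 1351
((632.296630859375, -265.8399353027344), (50.00178909301758, 50.14002990722656), 74.13040924072266) [ 621.70792206 -258.37632632   52.36324219] 2670
```

View pics/w1.png

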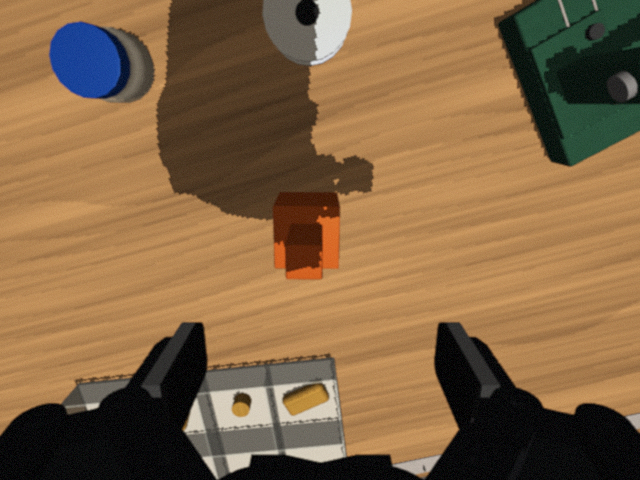

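The wrist view shows the saddle squarely between the jaws at (307,240). It measures (632.2, -265.9) at 74.5°, which agrees with the top camera. Next I line up and go down.

```bash

python3 -m inch '[[0,0,0,6,0,-5.5,85],[0,0,0,6,0,-5.5,85],[0,0,0,0,20,0,85],[0,0,0,0,20,0,85],[0,0,0,0,20,0,85]]'
python3 -c "
from h import *
togo(632.2,-265.8,64,74.6)"
python3 -m inch '[[0,0,0,0,20,0,85],[0,0,0,0,20,0,85],[0,0,0,0,20,0,85],[0,0,0,0,10,0,85],[0,0,0,0,0,0,85]]'
python3 -c "
from h import *
togo(632.2,-265.8,64,74.6)"
```

```text
time: 3.83
ee_pos: [632.9, -267.3, 141.2]
orientation: [-1.561, 0.21, -0.212]
force: [-0.9, 1.0, -1.1]
grip_width: 0.999
t 3.83 pos [ 632.9 -267.3  141.2] F [-0.9  1.  -1.1] grip 85.3
turn(tool,deg) [0.02 0.01 0.1 ] shift now [-1.2 77.2  1.3] shift after turn [-1.  77.2  1.3] j [-0.4   0.41  0.39  1.55 -0.   -0.13]
time: 4.25
ee_pos: [631.3, -266.4, 68.7]
orientation: [-1.56, 0.213, -0.208]
force: [-0.5, 1.4, 0.5]
grip_width: 0.993
t 4.25 pos [ 631.3 -266.4   68.7] F [-0.5  1.4  0.5] grip 84.8
turn(tool,deg) [-0.02  0.02 -0.2 ] shift now [0.7 4.7 0.8] shift after turn [0.7 4.7 0.8] j [-0.4   0.41  0.25  1.42 -0.   -0.13]
```

Close.

```bash

python3 -m inch '[[0,0,0,0.5,3,0.5,50],[0,0,0,0,0,0,20],[0,0,0,0,0,0,10],[0,0,0,0,0,0,10],[0,0,0,0,0,0,10]]'
python3 -m inch '[[0,0,0,0,0,0,10],[0,0,0,0,0,0,10],[0,0,0,0,0,0,10],[0,0,0,0,0,0,10],[0,0,0,0,0,0,10]]'
python3 -c "
from h import *
togo(632.2,-265.8,194,74.6)"
```

```text
time: 4.67
ee_pos: [633.1, -266.2, 69.3]
orientation: [-1.561, 0.21, -0.212]
force: [0.3, -0.7, -0.1]
grip_width: 0.293
time: 5.08
ee_pos: [633.2, -266.1, 69.4]
orientation: [-1.561, 0.209, -0.212]
force: [-0.1, 0.6, 5.8]
grip_width: 0.275
t 5.08 pos [ 633.2 -266.1   69.4] F [-0.1  0.6  5.8] grip 23.4
turn(tool,deg) [0.01 0.04 0.1 ] shift now [  -0.8 -124.6    0. ] shift after turn [-1.000e+00 -1.246e+02  1.000e-01] j [-0.4   0.41  0.25  1.41  0.   -0.13]
```

```bash

python3 -m inch '[[0,0,0,0,-15,0,10],[0,0,0,0,-25,0,10],[0,0,0,0,-25,0,10],[0,0,0,0,-25,0,10],[0,0,0,0,-25,0,10]]'
python3 -m inch '[[0,0,0,0,-15,0,10],[0,0,0,0,0,0,10],[0,0,0,0,0,0,10]]'
python3 - <<'E'
from h import *
togo(535.2,102.7,200,104.6)
for n in ["scene","wrist"]:
    c=imaging.read_camera(n);cv2.imwrite(f"pics/{n}2.png",c["pixels"])
W=pts(c)
W=W.reshape(-1,3);p=telemetry.state()["ee_pos"]
near=(np.abs(W[:,0]-632)<60)&(np.abs(W[:,1]+265)<60)
for lo,hi in((15,50),(-40,0)):
    g=W[near&(W[:,2]>p[2]+lo)&(W[:,2]<p[2]+hi)]
    if len(g)>10: print(cv2.minAreaRect(g[:,:2].astype(np.float32)),np.median(g,0),len(g))
E
```

```text
time: 5.5
ee_pos: [632.3, -265.9, 183.9]
orientation: [-1.56, 0.211, -0.21]
force: [1.2, -0.0, -1.9]
grip_width: 0.271
time: 5.75
ee_pos: [632.9, -266.2, 198.1]
orientation: [-1.561, 0.21, -0.211]
force: [0.4, -0.3, -2.5]
grip_width: 0.271
t 5.75 pos [ 632.9 -266.2  198.1] F [ 0.4 -0.3 -2.5] grip 23.1
turn(tool,deg) [ 2.000e-02 -2.997e+01  3.000e-02] shift now [-192.    -2.   329.8] shift after turn [ -1.6  -1.9 381.6] j [-0.4   0.43  0.52  1.66 -0.   -0.13]
((631.53173828125, -266.2414855957031), (87.0435562133789, 26.84927749633789), 74.1071548461914) [ 625.57137808 -264.93501304  229.83599578] 13074
((623.4332885742188, -263.6352233886719), (50.21841049194336, 34.00615692138672), 74.4222412109375) [ 615.35177754 -261.01058832  179.70400103] 7817
```

View pics/wrist2.png

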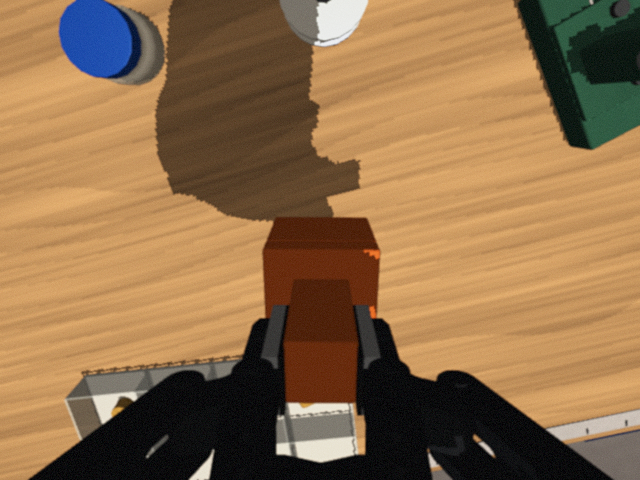

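View pics/scene2.png

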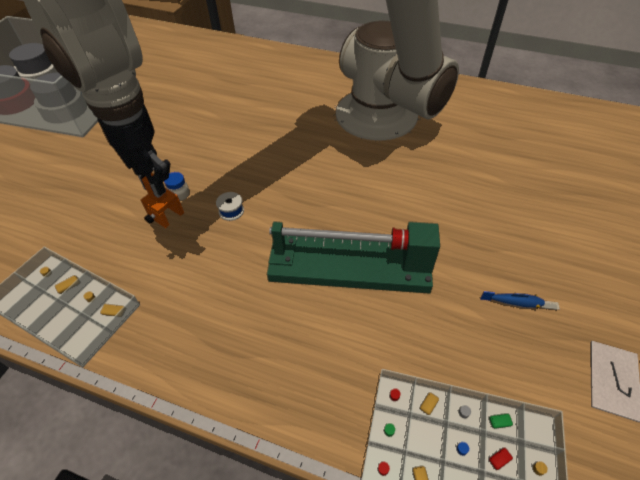

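The saddle is held upright with its roof at z≈180, as expected, and its feet at about 129 mm, above the bar and the post. Now I turn it and carry it over.

```bash

python3 -m inch '[[0,-6,0,0,-2,0,10],[0,-6,0,0,-2,0,10],[0,-6,0,0,0,0,10],[0,-6,0,0,0,0,10],[0,-6,0,0,0,0,10]]'
python3 -m inch '[[0,0,0,0,0,20,10],[0,0,0,0,0,30,10],[0,0,0,0,0,30,10],[0,0,0,0,0,30,10],[0,0,0,0,0,30,10]]'
python3 -c "
from h import *
togo(535.6,102,200,104.6)"
```

```text
time: 6.27
ee_pos: [632.1, -265.8, 200.1]
orientation: [-1.56, -0.202, 0.207]
force: [0.2, 0.4, -1.7]
grip_width: 0.272
time: 6.68
ee_pos: [596.1, -129.3, 200.1]
orientation: [-1.56, -0.198, 0.202]
force: [0.3, 1.2, -2.3]
grip_width: 0.277
t 6.68 pos [ 596.1 -129.3  200.1] F [ 0.3  1.2 -2.3] grip 23.7
turn(tool,deg) [-0.08  0.01 -0.15] shift now [-2.000e-01  4.000e-01  2.391e+02] shift after turn [-2.000e-01  1.000e-01  2.391e+02] j [-0.21  0.23  0.27  1.62  0.   -0.47]
```

```bash

python3 -m inch '[[0,0,0,0,0,30,10],[0,0,0,0,0,30,10],[0,0,0,0,0,30,10],[0,0,0,0,0,30,10],[0,0,0,0,0,30,10]]'
python3 -m inch '[[0,0,0,0,0,30,10],[0,0,0,0,0,25,10],[0,0,0,0,0,18,10],[0,0,0,0,0,8,10],[0,0,0,0,0,0,10]]'
python3 -m inch '[[0,0,0,0,0,0,10],[0,0,0,0,0,0,10]]'
python3 - <<'E'
from h import *
togo(535.6,102,200,104.6)
for n in ["scene","top","wrist"]:
    c=imaging.read_camera(n);cv2.imwrite(f"pics/{n}3.png",c["pixels"])
    W=pts(c).reshape(-1,3)
    near=(np.abs(W[:,0]-535)<120)&(np.abs(W[:,1]-100)<250)
    g=W[near&(W[:,2]>102)&(W[:,2]<113)&(W[:,1]<170)&(W[:,1]>-20)]
    if len(g)>30:
        m=g.mean(0);u=np.linalg.svd(g-m)[2][0];u=u*np.sign(u[1]);print(n,"bar m",m,"u",u,"x at y=102:",m[0]+u[0]/u[1]*(102-m[1]),len(g))
    g=W[near&(W[:,2]>175)&(W[:,2]<188)]
    if len(g)>30: print("roof",cv2.minAreaRect(g[:,:2].astype(np.float32)),np.median(g,0),len(g))
    g=W[near&(W[:,2]>117)&(W[:,2]<125)&(W[:,1]>150)]
    if len(g)>30: print("housing",cv2.minAreaRect(g[:,:2].astype(np.float32)),len(g))
E
```

```text
time: 7.1
ee_pos: [558.1, 15.9, 200.4]
orientation: [-1.561, -0.198, 0.202]
force: [0.4, -0.3, -1.2]
grip_width: 0.27
time: 7.52
ee_pos: [538.1, 94.2, 200.9]
orientation: [-1.561, -0.201, 0.204]
force: [-0.8, -0.3, -1.9]
grip_width: 0.275
time: 7.68
ee_pos: [539.0, 92.0, 201.6]
orientation: [-1.562, -0.199, 0.201]
force: [0.6, -0.6, -0.8]
grip_width: 0.27
t 7.68 pos [539.   92.  201.6] F [ 0.6 -0.6 -0.8] grip 23.1
turn(tool,deg) [ 0.01 -0.01 -0.05] shift now [-0.8  1.6 10.5] shift after turn [-0.8  1.6 10.5] j [ 0.17  0.07  0.1   1.6  -0.   -0.09]
scene bar m [546.45597504  72.92146174 106.5320401 ] u [-2.50907728e-01  9.68010965e-01  2.89151741e-04] x at y=102: 538.9188393758529 536
roof ((545.8363647460938, 92.33160400390625), (40.951942443847656, 49.53245544433594), 16.102258682250977) [554.3678732   96.32522307 184.54025285] 382
housing ((508.03741455078125, 213.7360382080078), (62.734779357910156, 90.23080444335938), 16.312639236450195) 910
top bar m [558.49350292   7.3179145  107.19020778] u [-0.28637605  0.95811679 -0.00098573] x at y=102: 530.1935276125793 202
housing ((498.077392578125, 242.2015380859375), (59.91897201538086, 32.698848724365234), 14.550522804260254) 410
wrist bar m [540.73115894  70.78851617 106.8974739 ] u [-2.65921064e-01  9.63994590e-01  6.46169840e-04] x at y=102: 532.1213689193336 5060
roof ((529.62841796875, 89.18990325927734), (33.319664001464844, 50.27532958984375), 14.776644706726074) [522.20711215  86.62523879 184.94297775] 5999
housing ((505.884521484375, 213.11813354492188), (60.299293518066406, 90.73896789550781), 14.301583290100098) 11903
```

View pics/wrist3.png

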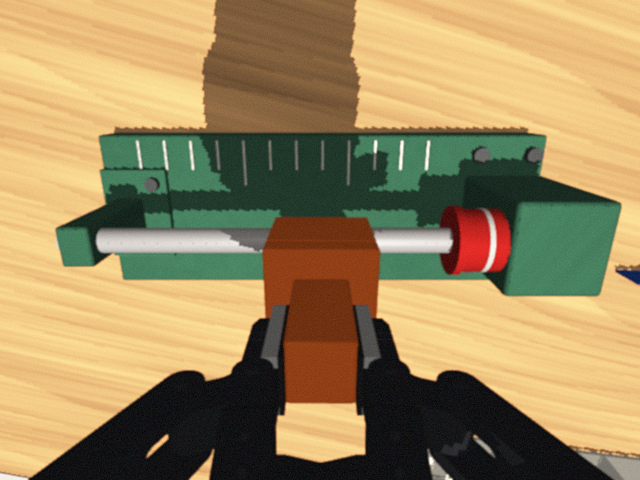

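View pics/scene3.png

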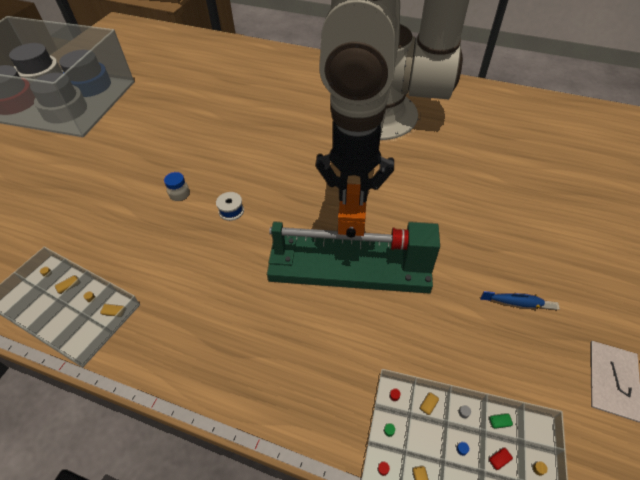

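The wrist view puts the sleeve flange at about (455,240) and the housing at (560,240), which gives rail_mid ≈ (537.3, 92.3). That matches the earlier estimate. The saddle is over bare bar near y≈0, about 1 mm off laterally. I'll lower it from here.

```bash

python3 -m inch '[[0,0,0,-1,10,0,10],[0,0,0,0,15,0,10],[0,0,0,0,15,0,10],[0,0,0,0,12,0,10],[0,0,0,0,0,0,10]]'
python3 -m inch '[[0,0,0,0,3,0,10],[0,0,0,0,2,0,10],[0,0,0,0,0,0,10],[0,0,0,0,0,0,10]]'
python3 -c "
from h import *
togo(536.9,92.5,137.4,104.6)"
```

```text
time: 8.25
ee_pos: [536.8, 92.2, 147.0]
orientation: [-1.562, -0.197, 0.203]
force: [0.8, -1.1, -1.9]
grip_width: 0.273
time: 8.58
ee_pos: [538.3, 92.7, 145.9]
orientation: [-1.561, -0.201, 0.2]
force: [1.0, 0.3, -2.0]
grip_width: 0.272
t 8.58 pos [538.3  92.7 145.9] F [ 1.   0.3 -2. ] grip 23.2
turn(tool,deg) [0.01 0.03 0.05] shift now [-1.4  8.5  0.1] shift after turn [-1.4  8.5  0.1] j [ 0.17  0.06 -0.02  1.49 -0.   -0.08]
```

```bash

python3 -m inch '[[0,0,0,-0.5,2,0,10],[0,0,0,0,2,0,10],[0,0,0,0,1,0,10],[0,0,0,0,0,0,10]]'
python3 -m inch '[[0,0,0,0,1,0,10],[0,0,0,0,1,0,10],[0,0,0,0,0,0,10]]'
python3 -c "
from h import *
togo(536.9,92.5,137.4,104.6)"
```

```text
time: 8.92
ee_pos: [537.4, 92.6, 140.0]
orientation: [-1.561, -0.2, 0.201]
force: [-0.2, -1.0, -2.9]
grip_width: 0.274
time: 9.17
ee_pos: [537.5, 92.6, 138.1]
orientation: [-1.562, -0.2, 0.201]
force: [0.2, -1.1, -1.6]
grip_width: 0.268
t 9.17 pos [537.5  92.6 138.1] F [ 0.2 -1.1 -1.6] grip 22.9
turn(tool,deg) [ 0.    0.03 -0.01] shift now [-0.6  0.7  0.1] shift after turn [-0.6  0.7  0.1] j [ 0.17  0.06 -0.03  1.48 -0.   -0.08]
```

```bash

python3 -m inch '[[0,0,0,0,0.7,0,10],[0,0,0,0,0,0,10],[0,0,0,0,0,0,10]]'
python3 -m inch '[[0,0,0,0,0.7,0,10],[0,0,0,0,0,0,10],[0,0,0,0,0,0,10]]'
python3 -m inch '[[0,0,0,0,0.7,0,10],[0,0,0,0,0,0,10],[0,0,0,0,0,0,10]]'

```

```text
time: 9.42
ee_pos: [537.5, 92.6, 137.6]
orientation: [-1.562, -0.2, 0.2]
force: [-0.5, -0.4, -2.2]
grip_width: 0.273
time: 9.67
ee_pos: [537.6, 92.6, 137.3]
orientation: [-1.561, -0.201, 0.2]
force: [-1.5, 1.5, 2.7]
grip_width: 0.27
time: 9.92
ee_pos: [537.7, 92.6, 137.2]
orientation: [-1.561, -0.201, 0.2]
force: [-3.5, -0.4, 7.2]
grip_width: 0.274
```

Contact at z≈137.3, as predicted, with about 7–9 N of downward force. I'll check it with a picture before sliding.

```bash

python3 - <<'E'
from h import *
o=[]
for n in ["scene","wrist","top"]:
    c=imaging.read_camera(n);o.append(c["pixels"]); W=pts(c)
    if n=="wrist":
        V=W.reshape(-1,3);g=V[(V[:,2]>115)&(V[:,2]<127)&(np.abs(V[:,0]-537)<40)&(np.abs(V[:,1]-92)<45)]
        print("roof",cv2.minAreaRect(g[:,:2].astype(np.float32)),np.median(g,0),len(g))
    for r in finder.outline_of(n,"sleeve")[:1]:
        g=W[r["mask"]];u=np.array([-.251,.968]);d=(g[:,:2]-[537.4,92.4])@u;print(n,"sleeve along",np.nanpercentile(d,[2,50,98]).round(1))
a=cv2.resize(o[0][180:310,230:460],None,fx=2,fy=2)
b=cv2.resize(o[1],(460,345));cv2.imwrite("pics/c4.png",np.vstack([a,b]))
print(telemetry.state()["force"],telemetry.state()["moment"])
E
```

```text
scene sleeve along [ 79.1  92.8 108.3]
roof ((528.3488159179688, 89.94681549072266), (33.653099060058594, 50.2506217956543), 14.354598999023438) [521.86123688  87.45826372 120.32720174] 5820
wrist sleeve along [ 79.7  90.5 109.8]
[-2.74633594  0.12129227  7.23828787] [-0.12108001  0.62697648  0.00648525]
```

View pics/c4.png

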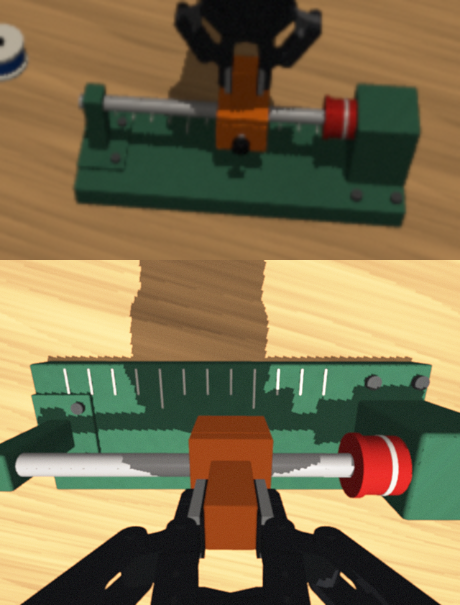

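Both views show the saddle straddling the bar with its roof at z=120.3 (108+12, so it is seated). The sleeve is at rest, with its face at +80 mm. Next I slide it along the bar.

```bash

python3 -m inch '[[0,0,0,0,0,6,10],[0,0,0,0,0,8,10],[0,0,0,0,0,8,10],[0,0,0,0,0,8,10],[0,0,0,0,0,8,10]]'
python3 -m inch '[[0,0,0,0,0,6,10],[0,0,0,0,0,4,10],[0,0,0,0,0,2,10],[0,0,0,0,0,0,10],[0,0,0,0,0,0,10]]'
python3 -c "
from h import *
togo(521.1,155.4,137.2,104.5)"
```

```text
time: 10.63
ee_pos: [528.7, 129.0, 137.2]
orientation: [-1.563, -0.202, 0.198]
force: [1.0, -3.8, 5.4]
grip_width: 0.276
time: 11.05
ee_pos: [525.5, 141.0, 137.2]
orientation: [-1.562, -0.202, 0.199]
force: [0.5, -0.9, 5.8]
grip_width: 0.271
t 11.05 pos [525.5 141.  137.2] F [ 0.5 -0.9  5.8] grip 23.2
turn(tool,deg) [0.03 0.13 0.12] shift now [-0.6  0.  15.1] shift after turn [-0.7  0.  15.1] j [ 0.26  0.06 -0.04  1.47 -0.    0.01]
```

```bash

python3 -m inch '[[0,0,0,0,0,2,10],[0,0,0,0,0,2,10],[0,0,0,0,0,0,10],[0,0,0,0,0,0,10]]'
python3 -m inch '[[0,0,0,0,0,2,10],[0,0,0,0,0,2,10],[0,0,0,0,0,0,10],[0,0,0,0,0,0,10]]'
python3 -m inch '[[0,0,0,0,0,2,10],[0,0,0,0,0,2,10],[0,0,0,0,0,0,10],[0,0,0,0,0,0,10]]'
python3 -c "
from h import *
togo(521.1,155.4,137.2,104.5)"
```

```text
time: 11.38
ee_pos: [524.6, 144.5, 137.2]
orientation: [-1.562, -0.202, 0.198]
force: [0.7, -2.0, 5.5]
grip_width: 0.273
time: 11.72
ee_pos: [523.7, 148.0, 137.2]
orientation: [-1.563, -0.202, 0.198]
force: [1.9, -4.6, 5.8]
grip_width: 0.277
time: 12.05
ee_pos: [522.8, 151.5, 137.2]
orientation: [-1.564, -0.202, 0.198]
force: [0.9, -6.3, 5.7]
grip_width: 0.271
t 12.05 pos [522.8 151.5 137.2] F [ 0.9 -6.3  5.7] grip 23.1
turn(tool,deg) [0.16 0.09 0.13] shift now [-0.7  0.   4.2] shift after turn [-0.7  0.   4.2] j [ 0.28  0.06 -0.04  1.47 -0.    0.03]
```

```bash

python3 -m inch '[[0,0,0,0,0,2,10],[0,0,0,0,0,2,10],[0,0,0,0,0,0,10],[0,0,0,0,0,0,10]]'
python3 - <<'E'
from h import *
o=[]
for n in ["scene","wrist"]:
    c=imaging.read_camera(n);o.append(c["pixels"]); W=pts(c)
    V=W.reshape(-1,3);g=V[(V[:,2]>115)&(V[:,2]<124)&(np.abs(V[:,0]-521)<40)&(np.abs(V[:,1]-155)<45)]
    for r in finder.outline_of(n,"sleeve")[:1]:
        g=W[r["mask"]];u=np.array([-.251,.968]);d=(g[:,:2]-[537.4,92.4])@u;print(n,"sleeve along",np.nanpercentile(d,[2,50,98]).round(1))
    for r in finder.outline_of(n,"saddle")[:1]:
        g=W[r["mask"]];g=g[(g[:,2]>117)&(g[:,2]<124)];d=(g[:,:2]-[537.4,92.4])@u;print(n,"saddle roof along",np.nanpercentile(d,[2,50,98]).round(1),np.nanmedian(g[:,2]))
a=cv2.resize(o[0][200:280,310:450],None,fx=3.5,fy=3.5,interpolation=cv2.INTER_CUBIC)
b=cv2.resize(o[1][140:340,220:620],(490,245));cv2.imwrite("pics/c5.png",np.vstack([a,b]))
togo(521.1,155.4,137.2,104.5)
E
```

```text
time: 12.38
ee_pos: [521.9, 155.1, 137.2]
orientation: [-1.565, -0.202, 0.198]
force: [2.8, -8.2, 5.2]
grip_width: 0.272
scene sleeve along [ 88.   99.7 109.6]
scene saddle roof along [39.4 63.  88.1] 120.25403442527733
wrist sleeve along [ 89.5 100.1 109.7]
wrist saddle roof along [40.  63.9 88.3] 120.30938693090832
t 12.68 pos [521.9 155.1 137.2] F [ 1.9 -7.9  6.9] grip 23.2
turn(tool,deg) [0.19 0.07 0.13] shift now [-0.7  0.   0.5] shift after turn [-0.7  0.   0.5] j [ 0.29  0.06 -0.04  1.47 -0.    0.04]
```

View pics/c5.png

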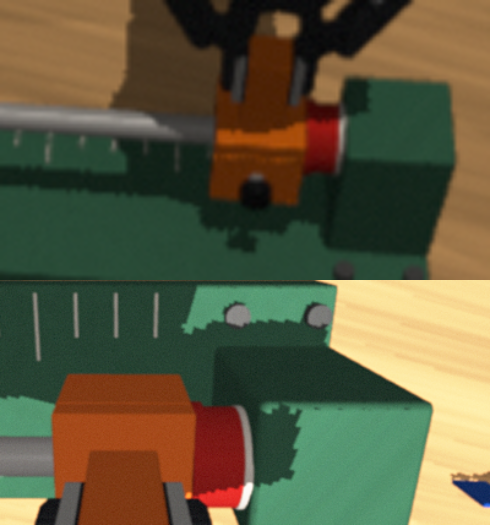

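The white line sits at the housing face, and the sleeve face is at about +89 mm, so it is 9–9.5 mm in with an along-bar force of about 8 N. I'll nudge it 0.5 mm and hold for more than 4 s.

```bash

python3 -m inch '[[0,0,0,0,0,0.5,10],[0,0,0,0,0,0,10],[0,0,0,0,0,0,10],[0,0,0,0,0,0,10],[0,0,0,0,0,0,10]]'
for i in 1 2 3 4 5 6 7 8 9 10; do python3 -m inch '[[0,0,0,0,0,0,10],[0,0,0,0,0,0,10],[0,0,0,0,0,0,10],[0,0,0,0,0,0,10],[0,0,0,0,0,0,10]]' | tr '\n' ' '; echo; done
python3 - <<'E'
from h import *
for n in ["scene","wrist"]:
    c=imaging.read_camera(n);W=pts(c);u=np.array([-.251,.968])
    if n=="scene":cv2.imwrite("pics/s6.png",c["pixels"])
    for q in["sleeve","saddle","jar","spool","lure"]:
      for r in finder.outline_of(n,q)[:1]:
        g=W[r["mask"]]
        if q=="saddle": g=g[(g[:,2]>117)&(g[:,2]<124)]
        d=(g[:,:2]-[537.4,92.4])@u;print(n,q,"along",np.nanpercentile(d,[2,50,98]).round(1),np.nanmedian(g,0).round(1))
togo(521.1,155.4,137.2,104.5)
E
```

```text
time: 13.1
ee_pos: [521.8, 155.3, 137.2]
orientation: [-1.565, -0.202, 0.197]
force: [3.0, -8.2, 4.7]
grip_width: 0.273
time: 13.52 ee_pos: [521.8, 155.3, 137.3] orientation: [-1.565, -0.202, 0.197] force: [2.9, -9.0, 5.5] grip_width: 0.272 
time: 13.93 ee_pos: [521.8, 155.3, 137.3] orientation: [-1.565, -0.202, 0.197] force: [2.4, -9.8, 6.3] grip_width: 0.27 
time: 14.35 ee_pos: [521.8, 155.3, 137.3] orientation: [-1.565, -0.202, 0.197] force: [2.0, -10.0, 4.8] grip_width: 0.269 
time: 14.77 ee_pos: [521.8, 155.3, 137.2] orientation: [-1.565, -0.202, 0.197] force: [2.9, -10.9, 5.7] grip_width: 0.275 
time: 15.18 ee_pos: [521.9, 155.3, 137.3] orientation: [-1.565, -0.202, 0.197] force: [2.7, -8.5, 5.8] grip_width: 0.271 
time: 15.6 ee_pos: [521.8, 155.3, 137.3] orientation: [-1.565, -0.202, 0.197] force: [2.4, -9.5, 6.5] grip_width: 0.273 
time: 16.02 ee_pos: [521.9, 155.3, 137.3] orientation: [-1.565, -0.202, 0.197] force: [3.4, -9.4, 6.3] grip_width: 0.271 
time: 16.43 ee_pos: [521.9, 155.3, 137.3] orientation: [-1.565, -0.202, 0.197] force: [1.7, -9.4, 6.2] grip_width: 0.272 
time
[... 204 characters left out ...]
 [2.8, -9.7, 6.7] grip_width: 0.271 
scene sleeve along [ 89.8  99.1 108.1] [524.9 190.8 116.2]
scene saddle along [39.6 64.8 88.2] [535.4 159.3 120.3]
scene jar along [-452.8 -427.7 -409.1] [ 487.8 -362.5   44.7]
scene spool along [-316.4 -289.2 -266.4] [ 494.9 -216.9   35.9]
scene lure along [273.4 343.4 414.2] [522.5 443.2  20.5]
wrist sleeve along [ 89.7 100.3 109.8] [504.3 187.7 118.1]
wrist saddle along [40.2 64.1 88.6] [506.1 150.  120.3]
wrist lure along [269.2 280.7 295.1] [527.3 379.7  18. ]
t 17.87 pos [521.8 155.3 137.2] F [ 2.1 -9.5  5.7] grip 23.2
turn(tool,deg) [0.22 0.06 0.13] shift now [-0.7  0.   0.3] shift after turn [-0.7  0.   0.3] j [ 0.29  0.06 -0.04  1.47 -0.    0.04]
```

View pics/s6.png

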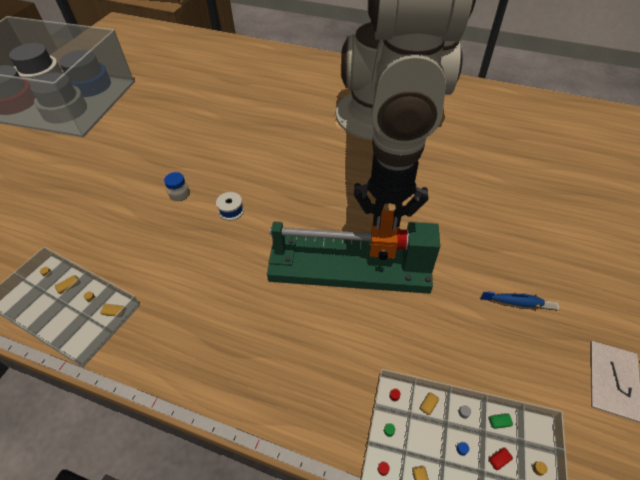

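The scene view shows the saddle at (385,240) against the sleeve at (403,240). The hold has been steady for over 4 s, and the bystanders have not moved.

```bash
python3 -c "
from workcell import finish_job
print(finish_job())"
```

```text
the job is handed in; nothing more can be done
None
```

I draped the saddle over the bare bar, slid it against the red sleeve and pressed the sleeve about half-way in. I held that push for more than 4 s and handed the job in still gripping and pushing. `finish_job()` gives no verdict, so the result rests on my own checks.

- **Seating:** The saddle's roof read z = 120.3 mm both before the slide and while pressing, which is 108 + 12 mm, so it is right down on the bar. It was about 1 mm off centre, and the grip stayed upright to within 0.3°.
- **Sleeve:** Its face was at about +89.7 mm along the bar, so it was about 9.5 mm in, with the white line at the housing.
- **Force:** The wrist read about 8–11 N along the bar during the hold. That includes some drag, and the spring at that depth should be about 8 N. I had no direct reading of the force between saddle and sleeve.
- **Bystanders:** The jar, spool and lure read within about 3 mm of where they started, close to the camera error.

Nothing failed. The main disagreements were about 2 mm between the scene and top cameras, and a gripping height about 5 mm above what I planned, which did no harm.

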